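# Hang a stone-set cuff on the bracelet stake and hold the magnifier over its stone

## Task

The stone in the silver cuff bangle is to be inspected. Hang the cuff that carries the stone astride the leather sleeve of the bracelet stake, stone on top and square across the bar, and let go of it; then pick up the hand magnifier by its handle, carry it clear over everything, and finish while still holding it still with its lens level and centred over the stone, the frame about 2 cm above the stone and touching neither cuff nor stake. Leave the plain cuff, the drink can and the pick stand where they are.

Things in the scene. Friction and masses are not known exactly. Their poses are not given: they have to be found in the camera images.
- cuff: Stone-set open oval silver cuff, loose, 50 g, standing arch-like on its two ends in either of two places. Origin: midway between the ends, at their foot. x: across the arch (62 mm outside at its widest, 17 mm up: grip there from above, fingers outside); y: along the 20 mm band width, the way a bar passes through; z up. Mouth between ends 41 mm. Crown 3 mm thick, underside 40 mm above origin.
- stone_top (a point): Top of the stone: a reddish-brown round cabochon in a round silver setting (16 mm across, 8 mm high) on the middle of the stone-set cuff's crown, 51 mm above the cuff's origin.
- plain_cuff: A second silver cuff of the same form and size without setting or stone (43 mm high), standing loose in the other of the two places. To be left alone. Same origin and axes.
- stake: Bracelet stake, fixed. Origin: on the bench under its post; y along its level bar, z up. Grey base 80 x 130 x 14 mm (y -30 to 100 mm), round post, clamp block 40 x 36 mm on it (top 145 mm high, screw sticking out 14 mm at +x). Steel bar 17 mm thick, axis 125 mm high, free end at y = 210 mm; dark brown leather sleeve 22 mm thick on it from y = 75 to 165 mm.
- sleeve_top (a point): Uppermost point of the leather sleeve at the middle of its length: 136 mm above the bench, 120 mm from the post along the stake's local y.
- magnifier: Hand magnifier lying flat, loose, 90 g: round steel frame 60 mm across and 12 mm thick round a clear lens; dark wooden handle, rectangular in section, 14 mm wide and 12 mm thick, along local -x from 48 to 138 mm from the lens centre. Origin: centre of the lens at the frame's underside; z is the lens axis, up.
- lens (a point): Centre of the lens at the level of the frame's underside (the magnifier's origin).
- handle_grip (a point): A good point to grip the handle, in the middle of its thickness, 80 mm from the lens centre and 6 mm above the frame's underside. Held here the gripper does not cover the lens.
- drink_can: Drink can, 67 mm across, 114 mm high, standing loose. Origin: centre of its underside. To be left alone.
- pick_stand: Pick stand: a thin upright needle 108 mm high on a round foot 36 mm across, loose. Origin: centre of its underside. To be left alone.
Mind the look-alikes: they are no part of the job. What is shaped like the cuff but blue, green or turquoise is not meant.

How it is judged:
By the outcome, as a careful person would: the job done as asked, in the order asked, and still so for the second after the job is handed in, while the arm keeps its last pose, push and grip.
It also fails if it takes over 59 s, if anything falls off the work surface, if the arm or the gripper's body presses on something with over 40 N, if the wrist force passes 120 N, or if a joint passes its speed limit or range.

## Robot

A 7-joint arm with a two-finger parallel gripper is mounted at the origin on a cart in front of the work surface, level with it; the furniture and walls round the work are solid. World frame = base frame: x ahead of the robot, y to its left, z up, the work surface at z = 0. Lengths are in m, angles in rad, forces in N, time in s.
With the tool pointing down it reaches from about 0.4 to 0.85 m from the base axis. Payload 10.4 kg.
Tool frame: the origin (TCP) lies midway between the tips of the shut fingers; the grasp point (between the pads) lies 19 mm behind it; z points along the fingers, y is the line along which they close (so a half turn about z gives the same grasp; the last joint's range is limited). The gripper opens to 85 mm and grips with 20 to 120 N. Pads are 22 mm wide; open, the fingers measure 114 mm over their backs; the gripper's body (76 mm by 85 mm) begins 54 mm behind the grasp point. The pads swing forward as they close: fully open they stand 13 mm farther back than shut.
Start: joints at [1.171, 0.332, -0.065, 1.46, 0.022, 1.35, -0.088], TCP at [0.23, -0.581, 0.196] pointing down, gripper open.
Joint ranges: [-2.6, 2.6], [-0.5, 2.12], [-1.47, 1.34], [0.16, 2.42], [-1.27, 4.41], [0.06, 2.06], [-2.6, 2.6]. Speed limits (rad/s): [2.22, 2.22, 2.79, 2.79, 3.14, 3.14, 3.14].

## Interface

Orientations are given as a unit quaternion [x, y, z, w].
In Python, from workcell import get_obs, camera, camera_params, hand_in gives the robot as it stands.
- The arm moves only by the tool carry_out, never from a script. Its argument "commands" is a list that holds one entry, the list of rows, each a list of 6 numbers: the shift along the tool's x, y, z in units of 40 mm (1.0 is 40 mm), then the turn, a rotation vector about the tool's x, y, z in units of 6 degrees (1.0 is 6 degrees). In form: [[[x, y, z, ax, ay, az], ...]]. A call has 1 to 20 rows; each row shifts and turns the commanded pose from where the row before left it, along the tool's axes as they then stand; what a row does not reach is not made up. A row lasts 1/12 s, in which the tool goes at most 41.7 mm and 7.16 degrees, less where a joint would pass 70% of its speed; a pose out of reach is approached as far as the arm can. A call is refused whole if a number of a shift passes 1 or a number of a turn 1, either way. A call with a gripper value outside its range is refused whole. "hand" is the closure, from -1 (fully open) to 1 (shut), set as the call begins (left out, the last holds). The fingers move at their own pace and stop on an object; "force" is the grip in N (left out, the last holds). Time passes only in rows, so rows that do not move let the fingers close. It gives the time, the measured TCP pose, the force, the opening and the grip force at its end, in the units of the state.
- get_obs(): the state, without advancing time (a new reading comes with each control period).
- camera(name): name is "scene" or "top"; returns the picture (480x640x3 uint8, red, green, blue); there is no depth.
- camera_params(name): a dict with "mtx" (3x3 intrinsics, pixels), "R" (3x3) and "t" (3): a world point X has camera coordinates R X + t. Camera axes: x right, y down, z forward; pixel columns grow to the right and rows downward; lengths in m; the calibration is good to about 2 mm. A picture is of the moment at which its call begins. camera_params takes no time and is no camera call.
- hand_in(): hands the job in; it is judged then, once.
The state is a dict: "clock": time; "joint_pos": joint angles; "joint_velocities": joint speeds; "tau": joint torques, N m; "position": TCP position; "ee_rot": TCP orientation; "ft_force": force on the tool from outside, world axes, zero at the start; "torque": the same for the moment, N m; "grip_width": opening from 0.0 (shut) to 1.0 (fully open); "grasp_force": force on a finger pad.
Only numpy, scipy, OpenCV 4.12 (cv2) and the standard library are available. Lean on these libraries where they do the work, as an engineer would, in place of code of your own. Each camera call takes 0.05 s, during which the arm holds its last target. There are 200 camera calls.

## Working session

There is one attempt and no reset: what is moved stays moved. The work goes in short steps, Python scripts to look and compute and a tool call to move; the robot and the scene stay as the last step left them, time stands still between calls to the robot, and variables do not carry over. Pictures are saved under pics/ and viewed, at most 10 in all, crops included, and the job is handed in when it is done.

Besides the shell and the picture viewer there is one more tool, called in YAML: its name, and indented under it one key for each argument. carry_out: Moves the arm, as the interface text tells. Its arguments: {"type":"object","properties":{"commands":{"type":"array"},"hand":{"type":"number"},"force":{"type":"number"}},"required":["commands"]}

```bash
ls; mkdir -p pics
python3 - <<'E'
from workcell import *
import cv2,numpy as np
for n in("scene","top"):
    cv2.imwrite(f"pics/{n}0.png",camera(n)[:,:,::-1]); p=camera_params(n); print(n,p["mtx"],p["R"],p["t"])
print(get_obs())
E
```

```text
pics
scene [[435.60983481   0.         321.86549739]
 [  0.         435.60983481 240.76155332]
 [  0.           0.           1.        ]] [[-0.82059493 -0.57140449  0.01099383]
 [-0.30108812  0.41588271 -0.85813024]
 [ 0.48576733 -0.70748744 -0.51331435]] [0.44547056 0.22497924 0.80127114]
top [[543.07141562   0.         327.72110839]
 [  0.         543.07141562 245.03189297]
 [  0.           0.           1.        ]] [[-1.85231995e-02 -9.99823073e-01 -3.27310162e-03]
 [-9.87422037e-01  1.88073678e-02 -1.56984085e-01]
 [ 1.57017869e-01  3.24085137e-04 -9.87595709e-01]] [0.08834358 0.53606822 1.36634953]
{'clock': 0.1, 'joint_pos': array([ 1.17140616,  0.33281907, -0.06469297,  1.46089675,  0.02162514,
        1.34987738, -0.08848898]), 'joint_velocities': array([ 5.99675085e-05, -2.82529377e-04,  4.78325203e-04, -2.46410109e-03,
       -1.39091212e-04,  1.20130639e-03, -2.14605346e-04]), 'tau': array([ 1.56114911e-03, -6.26750994e+01,  4.94184438e-02, -3.92428708e+01,
        1.63106422e-02,  6.94705668e-03,  4.85651839e-06]), 'position': array([ 0.2297992 , -0.58079952,  0.19547019]), 'ee_rot': array([ 9.82303060e-01,  1.87297286e-01, -1.64161257e-04, -6.31196794e-04]), 'ft_force': array([-0.53491895,  0.081215  , -0.03106473]), 'torque': array([-0.03120058, -0.03107079,  0.02972183]), 'grasp_force': 0.0, 'grip_width': 1.0006884318973188}
```

View pics/scene0.png

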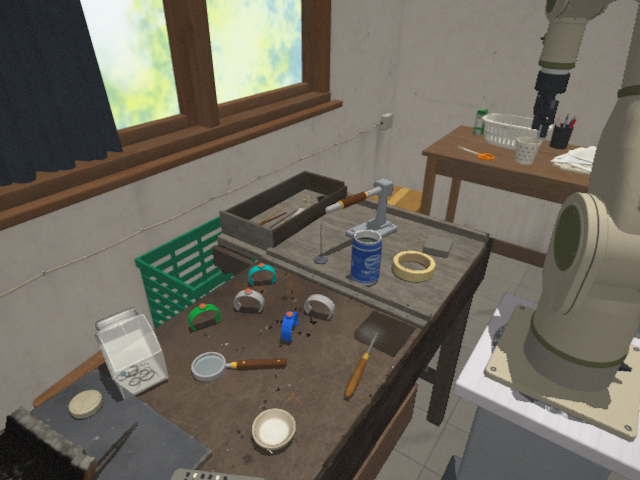

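View pics/top0.png

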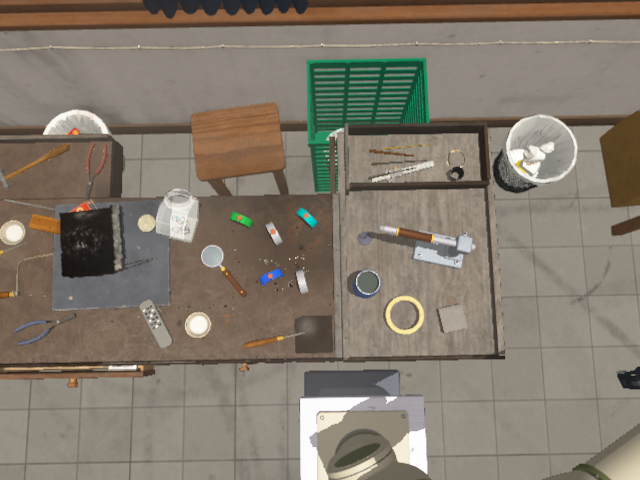

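The scene view shows two silver cuffs at about (249,300) and (319,306), which sit at (274,233) and (303,282) in the top view. The one at (249,300) seems to have the reddish stone. The blue (290,326), green (205,316) and turquoise (262,273) cuffs are look-alikes. The magnifier is at (210,367), the stake at (383,205), the can at (366,258) and the needle at (321,258). I'll confirm in enlarged crops.

Run:
```python
import cv2
t=cv2.imread("pics/top0.png"); s=cv2.imread("pics/scene0.png")
cv2.imwrite("pics/c1.png",cv2.resize(t[200:320,190:350],None,fx=5,fy=5,interpolation=cv2.INTER_CUBIC))
cv2.imwrite("pics/c2.png",cv2.resize(t[200:305,340:480],None,fx=5,fy=5,interpolation=cv2.INTER_CUBIC))
cv2.imwrite("pics/c3.png",cv2.resize(s[250:390,180:350],None,fx=4,fy=4,interpolation=cv2.INTER_CUBIC))
```

```text
(no output)
```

View pics/c1.png

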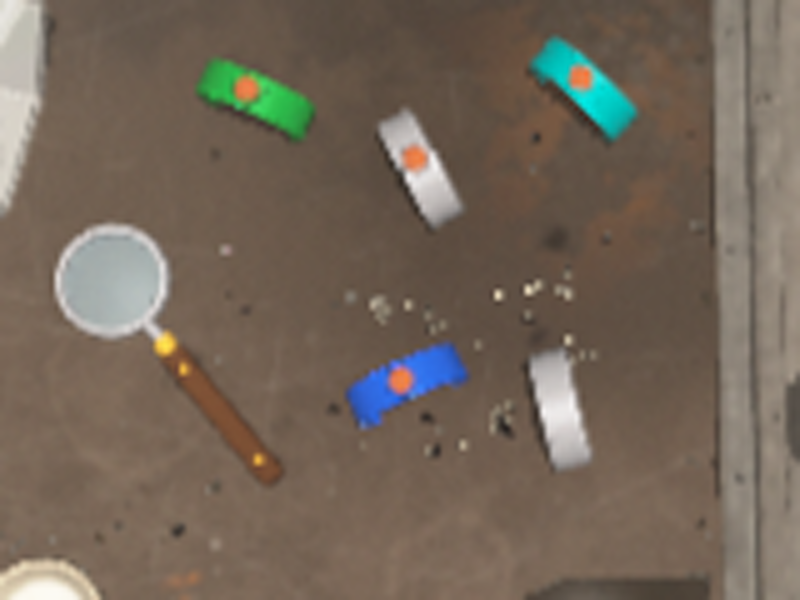

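View pics/c2.png

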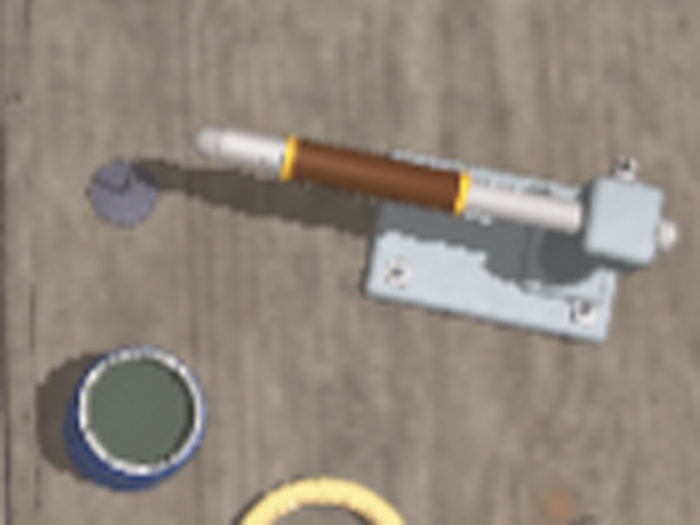

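View pics/c3.png

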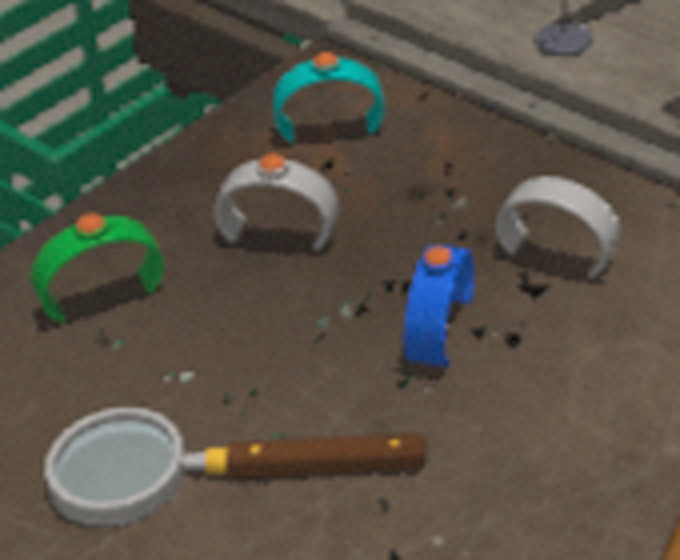

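The crops show the reddish-brown stone in a round setting on the silver cuff at crop 1 (414,157), which is top (272.5,231). The other silver cuff, at crop 1 (560,410), is plain. The coloured ones are decoys. So the cuff meant is at scene (248,291). Next I'll turn these pixels into positions.

```bash
cat > h.py <<'E'
from workcell import *
import numpy as np,cv2
from scipy.spatial.transform import Rotation as Ro
P={n:camera_params(n) for n in("scene","top")}
def ray(n,uv):
    p=P[n];d=p["R"].T@np.linalg.solve(p["mtx"],[*uv,1.]);return -p["R"].T@p["t"],d
def atz(n,uv,z):
    o,d=ray(n,uv);return o+d*(z-o[2])/d[2]
def tri(a,b):
    A=[];B=[]
    for n,uv in(("top",a),("scene",b)):
        o,d=ray(n,uv);d=d/np.linalg.norm(d);M=np.eye(3)-np.outer(d,d);A.append(M);B.append(M@o)
    return np.linalg.lstsq(np.vstack(A),np.hstack(B),rcond=None)[0]
def proj(n,X):
    p=P[n];q=p["mtx"]@(p["R"]@np.asarray(X,float)+p["t"]);return q[:2]/q[2]
def c1(x,y):return(190+(x+.5)/5-.5,200+(y+.5)/5-.5)
def c2(x,y):return(340+(x+.5)/5-.5,200+(y+.5)/5-.5)
def c3(x,y):return(180+(x+.5)/4-.5,250+(y+.5)/4-.5)
E
python3 - <<'E'
from h import *
np.set_printoptions(precision=4,suppress=True)
print("stone tri",tri(c1(414,157),c3(272,162)),"z.051",atz("top",c1(414,157),.05),atz("scene",c3(272,160),.05))
a=atz("top",c1(394,118),.02);b=atz("top",c1(449,217),.02);print("cuff ends",a,b,np.linalg.norm(a-b),np.degrees(np.arctan2(*(b-a)[1::-1])))
print("feet scene",atz("scene",c3(233,243),0),atz("scene",c3(321,247),0))
l=atz("top",c1(112,280),.012);h=atz("top",c1(270,475),.01);print("lens",l,tri(c1(112,280),c3(115,460)),"hend",h,np.linalg.norm(h-l),np.degrees(np.arctan2(*(l-h)[1::-1])))
print("hend scene",atz("scene",c3(424,450),.006),"lens scene",atz("scene",c3(115,460),.012))
e=atz("top",c2(290,157),.13);f=atz("top",c2(464,193),.13);print("sleeve",e,f,np.linalg.norm(e-f),(e+f)/2,np.degrees(np.arctan2(*(e-f)[1::-1])))
print("block",atz("top",c2(624,218),.145),"tip",atz("top",c2(200,140),.125))
print("can",atz("top",c2(142,410),.114),"pick",atz("top",c2(123,192),.004),"plain",atz("top",c1(560,410),.043))
E
```

```text
stone tri [0.5764 0.2211 0.0483] z.051 [0.576  0.2209 0.05  ] [0.5759 0.2215 0.05  ]
cuff ends [0.6029 0.2346 0.02  ] [0.5491 0.2056 0.02  ] 0.06109977412331726 -151.7119069544486
feet scene [0.5914 0.2402 0.    ] [0.5516 0.2157 0.    ]
lens [0.52   0.3848 0.012 ] [0.5207 0.3857 0.009 ] hend [0.4156 0.3009 0.01  ] 0.1339427166641829 38.78111068028904
hend scene [0.4145 0.2992 0.006 ] lens scene [0.5185 0.3876 0.012 ]
sleeve [ 0.5551 -0.0929  0.13  ] [ 0.5357 -0.1769  0.13  ] 0.0861925280862741 [ 0.5454 -0.1349  0.13  ] 76.97175773232149
block [ 0.5195 -0.2501  0.145 ] tip [ 0.5654 -0.0498  0.125 ]
can [ 0.4343 -0.0181  0.114 ] pick [ 0.5609 -0.0195  0.004 ] plain [0.4438 0.147  0.043 ]
```

Checks:
- The stone height triangulates to 48 mm and the cuff span to 61 mm.
- The magnifier is about 134 mm long.
- The block-to-bar-tip distance is 206 mm.

These all fit the sizes given. First move: lift, then swing on an arc towards the cuff.

carry_out:
  commands:
    - [[0, 0, -0.7, 0, 0, 0], [0, 0, -0.7, 0, 0, 0], [0.8, -0.02, 0, 0, 0, -0.5], [0.8, -0.02, 0, 0, 0, -0.5], [0.8, -0.02, 0, 0, 0, -0.5], [0.8, -0.02, 0, 0, 0, -0.5], [0.8, -0.02, 0, 0, 0, -0.5], [0.8, -0.02, 0, 0, 0, -0.5], [0.8, -0.02, 0, 0, 0, -0.5], [0.8, -0.02, 0, 0, 0, -0.5], [0.8, -0.02, 0, 0, 0, -0.5], [0.8, -0.02, 0, 0, 0, -0.5], [0.8, -0.02, 0, 0, 0, -0.5], [0.8, -0.02, 0, 0, 0, -0.5], [0.8, -0.02, 0, 0, 0, -0.5], [0.8, -0.02, 0, 0, 0, -0.5], [0.8, -0.02, 0, 0, 0, -0.5], [0.8, -0.02, 0, 0, 0, -0.5]]
  hand: -1
  force: 25

```text
clock: 1.6
position: [0.5789, -0.2248, 0.2517]
ee_rot: [0.82, 0.572, -0.0, -0.0]
ft_force: [-0.2, -0.2, 0.6]
grip_width: 0.999
grasp_force: 0.0
```

carry_out:
  commands:
    - [[0.8, -0.02, 0, 0, 0, -0.5], [0.8, -0.02, 0, 0, 0, -0.5], [0.8, -0.02, 0, 0, 0, -0.5], [0.8, -0.02, 0, 0, 0, -0.5], [0.8, -0.02, 0, 0, 0, -0.5], [0.8, -0.02, 0, 0, 0, -0.5], [0.8, -0.02, 0, 0, 0, -0.5], [0.8, -0.02, 0, 0, 0, -0.5], [0.8, -0.02, 0, 0, 0, -0.5], [0.8, -0.02, 0, 0, 0, -0.5], [0.8, -0.02, 0, 0, 0, -0.5], [0.8, -0.02, 0, 0, 0, -0.5], [0.8, -0.02, 0, 0, 0, -0.5], [0.8, -0.02, 0, 0, 0, -0.5], [0, 0, 0, 0, 0, 0], [0, 0, 0, 0, 0, 0], [0, 0, 0, 0, 0, 0]]

```text
clock: 3.02
position: [0.5747, 0.2112, 0.2518]
ee_rot: [0.563, 0.827, -0.0, 0.0]
ft_force: [0.3, -0.2, -0.3]
grip_width: 0.999
grasp_force: 0.0
```

```bash
cat >> h.py <<'E'
def go(target,ydeg):
    "remaining shift (tool axes, units) to target with tool down and tool y at world angle ydeg (mod 180), then turn in units"
    o=get_obs();R=Ro.from_quat(o["ee_rot"]).as_matrix();a=np.radians(ydeg)
    y=np.array([np.cos(a),np.sin(a),0]);
    if y@R[:,1]<0:y=-y
    z=np.array([0,0,-1.]);T=np.column_stack([np.cross(y,z),y,z])
    np.set_printoptions(precision=3,suppress=True)
    print("pos",o["position"],"ydeg",np.degrees(np.arctan2(R[1,1],R[0,1])),"q",o["joint_pos"],"F",o["ft_force"],"w",o["grip_width"],o["grasp_force"],"t",o["clock"])
    print("shift units",R.T@(np.array(target)-o["position"])/.04,"shift after turn",T.T@(np.array(target)-o["position"])/.04,"turn units",np.degrees(Ro.from_matrix(R.T@T).as_rotvec())/6)
E
python3 -c "
from h import *
go([.576,.221,.12],28.3)"
```

```text
pos [0.575 0.211 0.252] ydeg 21.53989216216767 q [ 0.118  0.365 -0.72   1.379  0.239  1.486 -0.214] F [ 0.327 -0.212 -0.334] w 0.998568305221479 0.0 t 3.0167
shift units [0.218 0.123 3.295] shift after turn [0.2   0.145 3.295] turn units [-0.006  0.006 -1.127]
```

carry_out:
  commands:
    - [[0.1, 0.06, 0, 0, 0, -0.56], [0.11, 0.08, 0, 0, 0, -0.56], [0, 0, 0.7, 0, 0, 0], [0, 0, 0.7, 0, 0, 0], [0, 0, 0.7, 0, 0, 0], [0, 0, 0.7, 0, 0, 0], [0, 0, 0.7, 0, 0, 0], [0, 0, 0.6, 0, 0, 0], [0, 0, 0.5, 0, 0, 0], [0, 0, 0, 0, 0, 0], [0, 0, 0, 0, 0, 0], [0, 0, 0, 0, 0, 0]]

```text
clock: 4.02
position: [0.5774, 0.2214, 0.0696]
ee_rot: [0.513, 0.858, 0.001, 0.001]
ft_force: [-0.2, 0.3, 0.4]
grip_width: 1.0
grasp_force: 0.0
```

```bash
python3 -c "
from h import *
go([.576,.221,.003],28.3)
s=camera('scene')[230:350,180:340,::-1]
cv2.imwrite('pics/g1.png',cv2.resize(s,None,fx=5,fy=5,interpolation=cv2.INTER_CUBIC))"
```

```text
pos [0.577 0.221 0.07 ] ydeg 28.223347024986825 q [ 0.094  0.509 -0.697  1.598  0.349  1.161 -0.188] F [-0.225  0.283  0.362] w 1.0004922064749402 0.0 t 4.0167
shift units [ 0.009 -0.037  1.664] shift after turn [ 0.008 -0.034  1.664] turn units [ 0.014  0.004 -0.013]
```

View pics/g1.png

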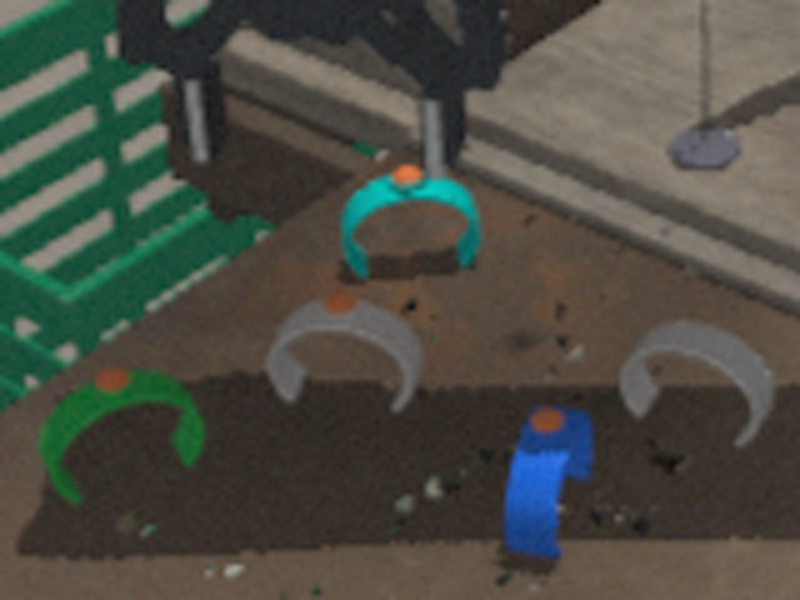

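```bash
python3 -c "
from h import *
o=get_obs();p=o['position'];R=Ro.from_quat(o['ee_rot']).as_matrix()
for s in(-.0425,.0425):
  print(((proj('scene',p+R@[0,s,-.013])-[180,230])*5))
print(((proj('scene',[.576,.221,.051])-[180,230])*5), -P['scene']['R'].T@P['scene']['t'])"
```

```text
[431.6342959  240.15984234]
[226.58151293 223.81756953]
[338.67096133 295.47438486] [0.04405812 0.72786817 0.59946804]
```

```bash
python3 -c "
from h import *
o=get_obs();p=o['position'];R=Ro.from_quat(o['ee_rot']).as_matrix()
im=camera('scene')
cv2.imwrite('pics/g2.png',cv2.resize(im[225:300,205:305,::-1],None,fx=8,fy=8,interpolation=cv2.INTER_NEAREST))
for s in(-.05,.05):
  print([((proj('scene',p+R@[0,s,-h])-[205,225])*8).round() for h in(0,.013,.032,.05)])
"
```

```text
[array([522., 468.]), array([520., 427.]), array([516., 365.]), array([513., 304.])]
[array([139., 437.]), array([134., 396.]), array([126., 334.]), array([118., 274.])]
```

View pics/g2.png

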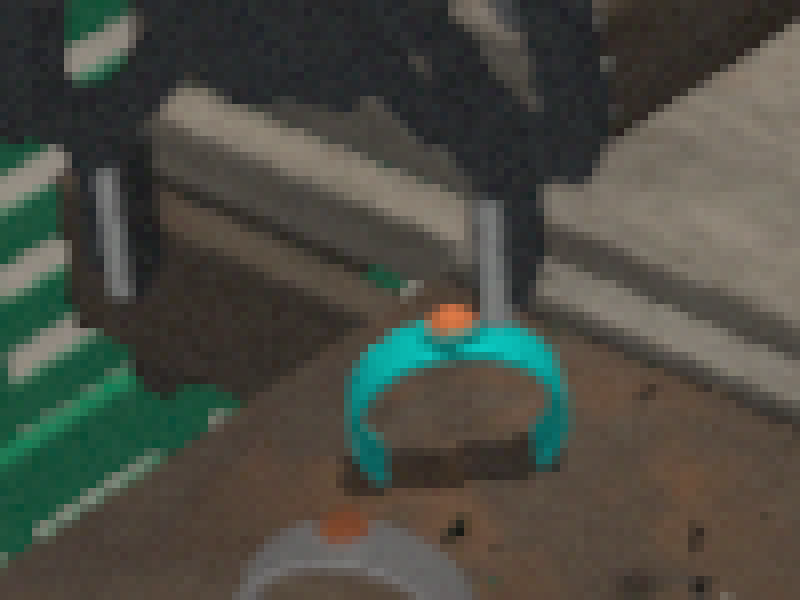

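The fingers straddle the cuff's direction. Their tips look higher than the nominal, at crop (120,300) and (492,325), so I'll go down to a height that is safe either way and look again.

carry_out:
  commands:
    - [[0, -0.03, 0.4, 0, 0, 0], [0, 0, 0.4, 0, 0, 0], [0, 0, 0.4, 0, 0, 0], [0, 0, 0.3, 0, 0, 0], [0, 0, 0.16, 0, 0, 0], [0, 0, 0, 0, 0, 0], [0, 0, 0, 0, 0, 0]]

```text
clock: 4.7
position: [0.5756, 0.2215, 0.0024]
ee_rot: [0.513, 0.859, 0.0, 0.0]
ft_force: [-0.1, -0.2, -0.8]
grip_width: 1.004
grasp_force: 0.0
```

```bash
python3 -c "
from h import *
go([.576,.221,.003],28.3)
o=get_obs();p=o['position'];R=Ro.from_quat(o['ee_rot']).as_matrix()
im=camera('scene');im2=camera('top')
a=cv2.resize(im[235:335,190:290,::-1],(400,400),interpolation=cv2.INTER_CUBIC)
b=cv2.resize(im2[190:290,225:325,::-1],(400,400),interpolation=cv2.INTER_CUBIC)
cv2.imwrite('pics/g3.png',np.hstack([a,b]))
for s in(-.0425,.0425):
  print([((proj('scene',p+R@[0,s,-h])-[190,235])*4).round() for h in(.013,.043)],[((proj('top',p+R@[0,s,-h])-[225,190])*4).round() for h in(.013,.043)])
"
```

```text
pos [0.576 0.221 0.002] ydeg 28.30605039998538 q [ 0.07   0.583 -0.666  1.651  0.403  1.049 -0.225] F [-0.126 -0.239 -0.752] w 1.0038817795394674 0.0 t 4.7
shift units [-0.015  0.004 -0.014] shift after turn [-0.015  0.004 -0.014] turn units [0.005 0.    0.001]
[array([315., 278.]), array([313., 232.])] [array([225., 229.]), array([221., 222.])]
[array([157., 265.]), array([152., 219.])] [array([164., 119.]), array([158., 110.])]
```

View pics/g3.png

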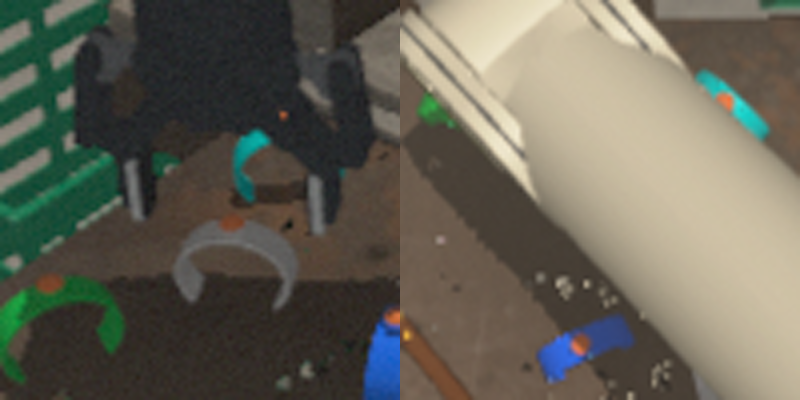

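```bash
python3 -c "
from h import *
p=np.array([.2298,-.5808,.1955])
for h in(0,.013,.043,.073):print(h,proj('scene',p+[0,0,h]),proj('top',p+[0,0,h]))
s=cv2.imread('pics/scene0.png')[60:150,500:590];t=cv2.imread('pics/top0.png')[340:420,560:640]
a=cv2.resize(s,(400,400),interpolation=cv2.INTER_CUBIC);b=cv2.resize(t,(400,400),interpolation=cv2.INTER_CUBIC)
cv2.imwrite('pics/g4.png',np.clip(np.hstack([a,b])*1.6,0,255).astype('uint8'))
"
```

```text
0 [532.26131339 150.49613807] [626.00676768 365.19375517]
0.013 [533.46633237 146.0073525 ] [629.18858579 365.55689151]
0.043 [536.2982361 135.4582999] [636.79850717 366.42540093]
0.073 [539.20368163 124.63529862] [644.80500022 367.33917051]
```

View pics/g4.png

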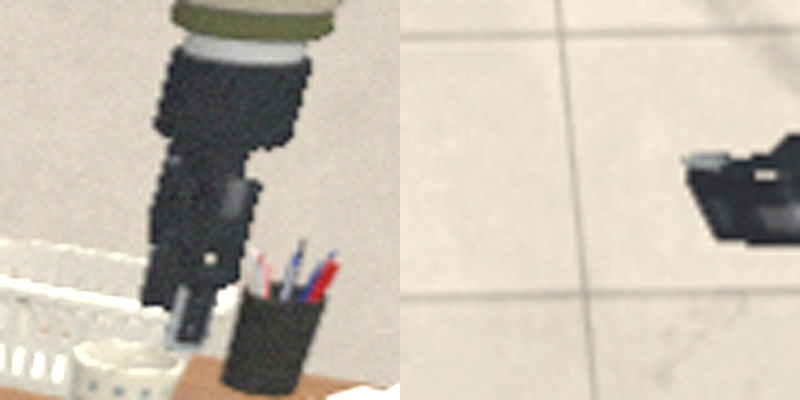

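```bash
python3 -c "
from h import *
X=tri((620,380),(541.5,138));print('near tip',X,proj('top',X),proj('scene',X))
p=np.array([.2298,-.5808,.1955]);y=np.array([.368,-.93,0])
for s in(.0425,.057):print(p-s*y+[0,0,.013])
c=X-p;x=np.array([.93,.368,0]);print('tool comps',c@x,c@y,c[2])
"
```

```text
near tip [ 0.20617    -0.53640663  0.24728022] [619.42056523 378.44751637] [542.88545822 137.9443183 ]
[ 0.21416  -0.541275  0.2085  ]
[ 0.208824 -0.52779   0.2085  ]
tool comps -0.005639143773032424 -0.04998167400228098 0.051780215782230465
```

Both cameras put the fingertips about 3–4 cm higher than the nominal, so I'll test that gently by touch.

carry_out:
  commands:
    - [[0, 0, 0.1, 0, 0, 0], [0, 0, 0.1, 0, 0, 0], [0, 0, 0.05, 0, 0, 0], [0, 0, 0, 0, 0, 0], [0, 0, 0, 0, 0, 0]]

```text
clock: 5.22
position: [0.5751, 0.2212, -0.0084]
ee_rot: [0.513, 0.859, -0.0, -0.0]
ft_force: [0.0, 0.2, 0.1]
grip_width: 0.998
grasp_force: 0.0
```

carry_out:
  commands:
    - [[0, 0, 0.05, 0, 0, 0], [0, 0, 0.05, 0, 0, 0], [0, 0, 0, 0, 0, 0], [0, 0, 0, 0, 0, 0]]

```text
clock: 5.55
position: [0.5752, 0.2212, -0.0123]
ee_rot: [0.513, 0.859, -0.0, -0.0]
ft_force: [0.1, -1.0, -0.1]
grip_width: 1.002
grasp_force: 0.0
```

carry_out:
  commands:
    - [[0, 0, 0.05, 0, 0, 0], [0, 0, 0.05, 0, 0, 0], [0, 0, 0, 0, 0, 0], [0, 0, 0, 0, 0, 0]]

```text
clock: 5.88
position: [0.5751, 0.2212, -0.0164]
ee_rot: [0.513, 0.859, -0.0, -0.0]
ft_force: [-0.3, -0.8, 0.3]
grip_width: 1.002
grasp_force: 0.0
```

```bash
python3 -c "
from h import *
o=get_obs();R=Ro.from_quat(o['ee_rot']).as_matrix();p=np.array([.5756,.2215,.0024])
for s,uv in((.046,(225,289.75)),(-.046,(269.25,293.75))):
  for h in(.04,.045,.05,.055,.06):print(s,h,proj('scene',p+R@[.011,s,-h])-uv)
"
```

```text
0.046 0.04 [-0.19584916  4.36385117]
0.046 0.045 [-0.44822121  2.4278617 ]
0.046 0.05 [-0.70204536  0.48073301]
0.046 0.055 [-0.95733416 -1.47763132]
0.046 0.06 [-1.21410033 -3.44732881]
-0.046 0.04 [-0.5778702   3.92195663]
-0.046 0.045 [-0.70561381  1.97772135]
-0.046 0.05 [-0.83409948  0.0221919 ]
-0.046 0.055 [-0.96333371 -1.94473041]
-0.046 0.06 [-1.09332305 -3.92314543]
```

carry_out:
  commands:
    - [[0, 0, 0.1, 0, 0, 0], [0, 0, 0.1, 0, 0, 0], [0, 0, 0, 0, 0, 0], [0, 0, 0, 0, 0, 0]]

```text
clock: 6.22
position: [0.5749, 0.2212, -0.0246]
ee_rot: [0.513, 0.859, -0.0, -0.0]
ft_force: [0.1, 0.2, -0.0]
grip_width: 1.002
grasp_force: 0.0
```

carry_out:
  commands:
    - [[0, 0, 0.1, 0, 0, 0], [0, 0, 0.1, 0, 0, 0], [0, 0, 0, 0, 0, 0], [0, 0, 0, 0, 0, 0]]

```text
clock: 6.55
position: [0.575, 0.2212, -0.0326]
ee_rot: [0.513, 0.859, -0.0, -0.0]
ft_force: [-0.6, 0.0, 0.7]
grip_width: 0.998
grasp_force: 0.0
```

```bash
python3 -c "
from h import *
go([.576,.2205,-.037],28.3)
o=get_obs();R=Ro.from_quat(o['ee_rot']).as_matrix();p=o['position']
im=camera('scene')
for s in(.046,-.046):
  q=proj('scene',p+R@[.011,s,-.05]);print(q);u,v=q.round().astype(int);print(im[v-12:v+9,u-4:u+6].mean(2).astype(int))
"
```

```text
pos [ 0.575  0.221 -0.033] ydeg 28.31230795845939 q [ 0.054  0.627 -0.644  1.669  0.434  0.994 -0.246] F [-0.56   0.047  0.695] w 0.9978285535019477 0.0 t 6.55
shift units [-0.027  0.015  0.11 ] shift after turn [-0.027  0.015  0.11 ] turn units [-0.006 -0.     0.002]
[226.364 303.657]
[[ 34  70  98  99  65  31  29  36  43  58]
 [ 38  66 102 111  74  30  31  26  35  55]
 [ 40  56 100 116  80  33  30  33  39  54]
 [ 39  44  97 113  82  43  33  29  30  56]
 [ 47  37  95 113  89  46  29  28  26  57]
 [ 43  45  84 108  92  53  28  36  32  56]
 [ 53  37  81 107  91  53  32  30  39  59]
 [ 59  44  70 104 100  59  33  36  53  60]
 [ 67  59  75 104 109  73  25  33  58  65]
 [ 65  63  74 104 114  75  35  36  61  68]
 [ 65  64  70 102 113  81  41  53  53  53]
 [ 66  64  52  66  75  61  36  45  42  42]
 [ 47  49  40  41  46  40  38  41  44  43]
 [ 41  43  39  41  42  38  39  40  40  41]
 [ 40  41  39  36  43  39  38  38  43  42]
 [ 40  39  30  41  39  41  39  42  37  40]
 [ 43  43  40  39  41  37  39  41  44  34]
 [ 43  42  43  43  41  44  38  42  41  38]
 [ 40  44  38  40  42  42  40  43  43  
[... 312 characters left out ...]
41  40  39]
 [ 70  65  69 102 113  88  52  37  38  42]
 [ 64  64  72 100 114  89  53  37  39  49]
 [ 65  65  62  99 112  87  48  41  44  56]
 [ 68  53  54  97 115  88  54  40  39  44]
 [ 51  44  55  98 115 102  65  46  41  42]
 [ 39  42  42  98 114 107  75  45  41  39]
 [ 41  38  35  78 109  98  67  39  38  39]
 [ 43  36  39  52  66  63  50  44  40  40]
 [ 40  38  42  43  41  41  42  38  39  36]
 [ 43  41  42  36  36  37  38  42  44  43]
 [ 41  43  39  35  42  38  37  43  45  42]
 [ 41  29  37  36  35  40  41  40  43  39]
 [ 39  29  36  41  38  40  40  40  39  43]
 [ 41  38  35  39  40  39  43  39  37  43]
 [ 39  40  41  39  40  38  37  41  41  40]
 [ 41  37  42  34  37  39  40  37  42  44]]
```

The fingertips track at 51 mm behind the reported TCP when open, so the reported TCP sits about 38 mm beyond the real tips. The tips are now about 18 mm above the bench, on either side of the cuff, so I'll close.

carry_out:
  commands:
    - [[-0.02, 0, 0, 0, 0, 0], [0, 0, 0, 0, 0, 0], [0, 0, 0, 0, 0, 0], [0, 0, 0, 0, 0, 0], [0, 0, 0, 0, 0, 0], [0, 0, 0, 0, 0, 0], [0, 0, 0, 0, 0, 0], [0, 0, 0, 0, 0, 0]]
  hand: 1
  force: 25

```text
clock: 7.27
position: [0.5758, 0.2205, -0.0319]
ee_rot: [0.513, 0.859, 0.0, 0.0]
ft_force: [-1.7, -1.8, 5.8]
grip_width: 0.717
grasp_force: 26.7
```

carry_out:
  commands:
    - [[0, 0, -0.1, 0, 0, 0], [0, 0, -0.2, 0, 0, 0], [0, 0, -0.2, 0, 0, 0], [0, 0, 0, 0, 0, 0], [0, 0, 0, 0, 0, 0]]

```text
clock: 7.68
position: [0.5762, 0.2208, -0.0114]
ee_rot: [0.513, 0.859, 0.001, 0.001]
ft_force: [-0.7, 0.3, -1.0]
grip_width: 0.711
grasp_force: 27.6
```

```bash
python3 -c "
from h import *
go([.576,.2205,-.037],28.3)
im=camera('scene')
cv2.imwrite('pics/h1.png',im[:,:,::-1])
# orange blob
hsv=cv2.cvtColor(im,cv2.COLOR_RGB2HSV);m=((hsv[...,0]<14)&(hsv[...,1]>120)&(hsv[...,2]>60)).astype('uint8')
n,l,st,c=cv2.connectedComponentsWithStats(m[230:350,180:340])
print([(s[4],ci+[180,230]) for s,ci in zip(st[1:],c[1:]) if s[4]>8])
print('exp',proj('scene',[.576,.221,.05]),proj('scene',[.576,.221,.07]))
"
```

```text
pos [ 0.576  0.221 -0.011] ydeg 28.30269265118369 q [ 0.065  0.6   -0.657  1.658  0.416  1.026 -0.233] F [-0.681  0.261 -0.953] w 0.7109784104330451 27.583696043584496 t 7.6833
shift units [-0.004 -0.008  0.64 ] shift after turn [-0.004 -0.007  0.64 ] turn units [0.014 0.003 0.   ]
[(np.int32(15), array([246.8, 282.2])), (np.int32(18), array([201.778, 305.222])), (np.int32(19), array([288.842, 313.316]))]
exp [247.771 289.483] [247.023 281.634]
```

The grip width is 0.71 (about 60 mm), and the stone rose with the hand to scene (246.8,282.2), as expected. The cuff origin sits about 32 mm above the reported TCP. Next I lift, carry it over to the stake and turn.

carry_out:
  commands:
    - [[0, 0, -0.3, 0, 0, 0], [0, 0, -0.5, 0, 0, 0], [0, 0, -0.6, 0, 0, 0], [0, 0, -0.6, 0, 0, 0], [0, 0, -0.6, 0, 0, 0], [0, 0, -0.6, 0, 0, 0], [0, 0, -0.6, 0, 0, 0], [0, 0, -0.6, 0, 0, 0], [0, 0, -0.6, 0, 0, 0], [0, 0, -0.5, 0, 0, 0], [0, 0, -0.3, 0, 0, 0]]

```text
clock: 8.65
position: [0.576, 0.2211, 0.2229]
ee_rot: [0.513, 0.859, 0.001, 0.001]
ft_force: [-1.3, 0.9, -0.3]
grip_width: 0.713
grasp_force: 27.6
```

carry_out:
  commands:
    - [[-0.2, -0.12, 0, 0, 0, 0], [-0.37, -0.24, 0, 0, 0, 0], [-0.39, -0.26, 0, 0, 0, 0], [-0.39, -0.26, 0, 0, 0, 0], [-0.39, -0.26, 0, 0, 0, 0], [-0.39, -0.26, 0, 0, 0, 0], [-0.39, -0.26, 0, 0, 0, 0], [-0.39, -0.26, 0, 0, 0, 0], [-0.39, -0.26, 0, 0, 0, 0], [-0.39, -0.26, 0, 0, 0, 0], [-0.39, -0.26, 0, 0, 0, 0], [-0.39, -0.26, 0, 0, 0, 0], [-0.39, -0.26, 0, 0, 0, 0], [-0.39, -0.26, 0, 0, 0, 0], [-0.39, -0.26, 0, 0, 0, 0], [-0.39, -0.26, 0, 0, 0, 0], [-0.39, -0.26, 0, 0, 0, 0], [-0.39, -0.25, 0, 0, 0, 0], [-0.37, -0.24, 0, 0, 0, 0], [-0.3, -0.2, 0, 0, 0, 0]]

```text
clock: 10.32
position: [0.5418, -0.139, 0.2183]
ee_rot: [0.513, 0.858, -0.001, -0.001]
ft_force: [-0.3, -0.3, -0.9]
grip_width: 0.716
grasp_force: 27.6
```

carry_out:
  commands:
    - [[0, 0, 0, 0, 0, 0.3], [0, 0, 0, 0, 0, 0.6], [0, 0, 0, 0, 0, 0.6], [0, 0, 0, 0, 0, 0.6], [0, 0, 0, 0, 0, 0.6], [0, 0, 0, 0, 0, 0.6], [0, 0, 0, 0, 0, 0.6], [0, 0, 0, 0, 0, 0.6], [0, 0, 0, 0, 0, 0.6], [0, 0, 0, 0, 0, 0.6], [0, 0, 0, 0, 0, 0.6], [0, 0, 0, 0, 0, 0.4], [0, 0, 0, 0, 0, 0.18], [0, 0, 0, 0, 0, 0], [0, 0, 0, 0, 0, 0], [0, 0, 0, 0, 0, 0]]

```text
clock: 11.65
position: [0.5429, -0.1369, 0.2195]
ee_rot: [0.782, 0.623, -0.0, -0.0]
ft_force: [-0.4, -1.4, -0.9]
grip_width: 0.714
grasp_force: 27.6
```

```bash
cat >> h.py <<'E'
def stone(im,box,n=None):
    x0,y0,x1,y1=box;hsv=cv2.cvtColor(im,cv2.COLOR_RGB2HSV);m=((hsv[...,0]<14)&(hsv[...,1]>120)&(hsv[...,2]>60)).astype('uint8')
    k,l,st,c=cv2.connectedComponentsWithStats(m[y0:y1,x0:x1]);return [(int(s[4]),ci+[x0,y0]) for s,ci in zip(st[1:],c[1:]) if s[4]>5]
E
python3 -c "
from h import *
go([.5455,-.1345,.065],-13)
p=get_obs()['position'];e=proj('scene',p+[0,0,.0825]);u,v=e.astype(int)
print(e,stone(camera('scene'),(u-25,v-25,u+25,v+25)))
"
```

```text
pos [ 0.543 -0.137  0.219] ydeg -12.917306927036783 q [ 0.598  0.215 -0.501  1.58   0.105  1.373 -0.139] F [-0.422 -1.417 -0.871] w 0.7135336192792032 27.577451888937503 t 11.65
shift units [0.074 0.052 3.862] shift after turn [0.074 0.05  3.862] turn units [-0.004  0.001  0.014]
[357.14  130.631] [(6, array([357.167, 131.667]))]
```

carry_out:
  commands:
    - [[0.04, 0.03, 0.2, 0, 0, 0], [0.03, 0.02, 0.3, 0, 0, 0], [0, 0, 0.3, 0, 0, 0], [0, 0, 0.3, 0, 0, 0], [0, 0, 0.3, 0, 0, 0], [0, 0, 0.3, 0, 0, 0], [0, 0, 0.3, 0, 0, 0], [0, 0, 0.3, 0, 0, 0], [0, 0, 0.3, 0, 0, 0], [0, 0, 0.3, 0, 0, 0], [0, 0, 0.3, 0, 0, 0], [0, 0, 0.3, 0, 0, 0], [0, 0, 0.2, 0, 0, 0], [0, 0, 0.05, 0, 0, 0], [0, 0, 0, 0, 0, 0], [0, 0, 0, 0, 0, 0], [0, 0, 0, 0, 0, 0]]

```text
clock: 13.12
position: [0.5463, -0.1345, 0.0705]
ee_rot: [0.782, 0.623, 0.0, 0.001]
ft_force: [0.2, -0.2, -0.6]
grip_width: 0.714
grasp_force: 27.6
```

```bash
python3 -c "
from h import *
go([.5455,-.1345,.065],-13)
"
```

```text
pos [ 0.546 -0.135  0.071] ydeg -12.969568069880724 q [ 0.572  0.343 -0.487  1.757  0.179  1.085 -0.201] F [ 0.208 -0.198 -0.597] w 0.7136998483127237 27.571222255937755 t 13.1167
shift units [-0.004 -0.02   0.138] shift after turn [-0.004 -0.02   0.139] turn units [0.013 0.001 0.005]
```

carry_out:
  commands:
    - [[0, -0.01, 0.05, 0, 0, 0], [0, 0, 0.05, 0, 0, 0], [0, 0, 0, 0, 0, 0], [0, 0, 0, 0, 0, 0]]

```text
clock: 13.45
position: [0.5453, -0.1344, 0.0658]
ee_rot: [0.782, 0.623, -0.0, 0.0]
ft_force: [0.6, 0.5, -0.5]
grip_width: 0.715
grasp_force: 27.6
```

carry_out:
  commands:
    - [[0, 0, 0.04, 0, 0, 0], [0, 0, 0, 0, 0, 0], [0, 0, 0, 0, 0, 0]]

```text
clock: 13.7
position: [0.5453, -0.1344, 0.0642]
ee_rot: [0.782, 0.623, -0.0, -0.0]
ft_force: [0.1, -0.2, -0.1]
grip_width: 0.72
grasp_force: 27.6
```

carry_out:
  commands:
    - [[0, 0, 0.04, 0, 0, 0], [0, 0, 0, 0, 0, 0], [0, 0, 0, 0, 0, 0]]

```text
clock: 13.95
position: [0.5456, -0.1344, 0.0637]
ee_rot: [0.782, 0.623, 0.0, 0.0]
ft_force: [-4.8, 1.9, 9.6]
grip_width: 0.712
grasp_force: 28.5
```

The force shows the crown seated on the sleeve at the expected height, so I'll release and rise.

carry_out:
  commands:
    - [[0, 0, -0.02, 0, 0, 0], [0, 0, 0, 0, 0, 0], [0, 0, 0, 0, 0, 0], [0, 0, 0, 0, 0, 0], [0, 0, 0, 0, 0, 0], [0, 0, 0, 0, 0, 0], [0, 0, 0, 0, 0, 0]]
  hand: -1

```text
clock: 14.53
position: [0.5453, -0.1344, 0.0633]
ee_rot: [0.782, 0.623, -0.0, -0.0]
ft_force: [0.4, -0.6, 0.3]
grip_width: 1.0
grasp_force: 0.0
```

carry_out:
  commands:
    - [[0, 0, -0.2, 0, 0, 0], [0, 0, -0.3, 0, 0, 0], [0, 0, -0.5, 0, 0, 0], [0, 0, -0.8, 0, 0, 0], [0, 0, -0.9, 0, 0, 0], [0, 0, -0.9, 0, 0, 0], [0, 0, -0.6, 0, 0, 0], [0, 0, 0, 0, 0, 0]]

```text
clock: 15.2
position: [0.548, -0.1344, 0.2387]
ee_rot: [0.782, 0.623, 0.003, 0.004]
ft_force: [0.2, -0.3, -0.1]
grip_width: 1.001
grasp_force: 0.0
```

```bash
python3 -c "
from h import *
go([.4576,.335,.2],-51.2)
s=camera('scene');e=proj('scene',[.5455,-.1345,.146]);u,v=e.astype(int)
print(e,stone(s,(u-25,v-20,u+25,v+20)))
cv2.imwrite('pics/p1.png',cv2.resize(s[v-30:v+45,u-60:u+40,::-1],None,fx=8,fy=8,interpolation=cv2.INTER_CUBIC))
"
```

```text
pos [ 0.548 -0.134  0.239] ydeg -12.954129766614473 q [ 0.594  0.208 -0.505  1.548  0.103  1.402 -0.144] F [ 0.19  -0.262 -0.051] w 1.0013651627397941 0.0 t 15.2
shift units [10.931 -4.842  0.916] shift after turn [  5.593 -10.561   0.969] turn units [ 0.091 -0.027  6.374]
[352.455 192.453] [(8, array([352.5, 193. ])), (31, array([361.387, 195.   ])), (13, array([350.615, 200.846]))]
```

The stone is seen at scene (352.5,193), against (352.5,192.5) expected, so the cuff hangs in place. Next is the magnifier: I carry over to its handle, turn and part-close.

carry_out:
  commands:
    - [[0.3, -0.13, 0, 0, 0, 0], [0.55, -0.24, 0, 0, 0, 0], [0.57, -0.25, 0, 0, 0, 0], [0.57, -0.25, 0, 0, 0, 0], [0.57, -0.25, 0, 0, 0, 0], [0.57, -0.25, 0, 0, 0, 0], [0.57, -0.25, 0, 0, 0, 0], [0.57, -0.25, 0, 0, 0, 0], [0.57, -0.25, 0, 0, 0, 0], [0.57, -0.25, 0, 0, 0, 0], [0.57, -0.25, 0, 0, 0, 0], [0.57, -0.25, 0, 0, 0, 0], [0.57, -0.25, 0, 0, 0, 0], [0.57, -0.25, 0, 0, 0, 0], [0.57, -0.25, 0, 0, 0, 0], [0.57, -0.25, 0, 0, 0, 0], [0.57, -0.25, 0, 0, 0, 0], [0.57, -0.25, 0, 0, 0, 0], [0.57, -0.25, 0, 0, 0, 0], [0.4, -0.2, 0, 0, 0, 0]]
  hand: 0.2

```text
clock: 16.92
position: [0.4532, 0.3378, 0.2303]
ee_rot: [0.782, 0.624, -0.001, -0.0]
ft_force: [0.1, -0.3, -0.1]
grip_width: 0.403
grasp_force: 0.0
```

carry_out:
  commands:
    - [[0, 0, 0, 0, 0, 0.3], [0, 0, 0.4, 0, 0, 0.6], [0, 0, 0.5, 0, 0, 0.6], [0, 0, 0.5, 0, 0, 0.6], [0, 0, 0.5, 0, 0, 0.6], [0, 0, 0.5, 0, 0, 0.6], [0, 0, 0.5, 0, 0, 0.6], [0, 0, 0.5, 0, 0, 0.6], [0, 0, 0.5, 0, 0, 0.6], [0, 0, 0.4, 0, 0, 0.6], [0, 0, 0, 0, 0, 0.6], [0, 0, 0, 0, 0, 0], [0, 0, 0, 0, 0, 0], [0, 0, 0, 0, 0, 0]]

```text
clock: 18.08
position: [0.4552, 0.3357, 0.0596]
ee_rot: [0.942, 0.337, 0.0, -0.0]
ft_force: [0.0, -0.6, -0.4]
grip_width: 0.403
grasp_force: 0.0
```

```bash
python3 -c "
from h import *
go([.458,.3353,0],-50.8)
"
```

```text
pos [0.455 0.336 0.06 ] ydeg -50.61681905933716 q [-0.146  0.406 -0.688  1.749  0.287  1.09  -1.812] F [ 0.005 -0.581 -0.388] w 0.40268904827962654 0.0 t 18.0833
shift units [0.046 0.052 1.49 ] shift after turn [0.046 0.052 1.49 ] turn units [-0.    -0.001  0.031]
```

carry_out:
  commands:
    - [[0.05, 0.05, 0.3, 0, 0, 0.03], [0, 0, 0.5, 0, 0, 0], [0, 0, 0.5, 0, 0, 0], [0, 0, 0.4, 0, 0, 0], [0, 0, 0.16, 0, 0, 0], [0, 0, 0, 0, 0, 0], [0, 0, 0, 0, 0, 0]]

```text
clock: 18.67
position: [0.4586, 0.3353, -0.0148]
ee_rot: [0.942, 0.334, -0.0, -0.0]
ft_force: [0.6, -0.1, -0.1]
grip_width: 0.397
grasp_force: 0.0
```

```bash
python3 -c "
from h import *
go([.458,.3353,-.034],-50.8)
s=camera('scene');t=camera('top')
f=lambda im,x,y,w,h:cv2.resize(im[y:y+h,x:x+w,::-1],(400,300),interpolation=cv2.INTER_CUBIC)
cv2.imwrite('pics/m1.png',np.vstack([np.hstack([f(s,190,320,100,75),f(s,300,155,100,75)]),np.hstack([f(t,190,230,100,75),f(t,380,200,100,75)])]))
print(stone(t,(380,200,450,260)),proj('top',[.5455,-.1345,.146]))
"
```

```text
pos [ 0.459  0.335 -0.015] ydeg -50.92565660744148 q [-0.182  0.507 -0.645  1.793  0.363  0.962 -1.867] F [ 0.59  -0.104 -0.054] w 0.3973521180369642 0.0 t 18.6667
shift units [-0.011 -0.01   0.48 ] shift after turn [-0.011 -0.01   0.48 ] turn units [-0.002 -0.001 -0.021]
[(85, array([404.588, 232.494])), (17, array([415.353, 233.529])), (80, array([425.363, 236.963]))] [415.856 233.396]
```

View pics/m1.png

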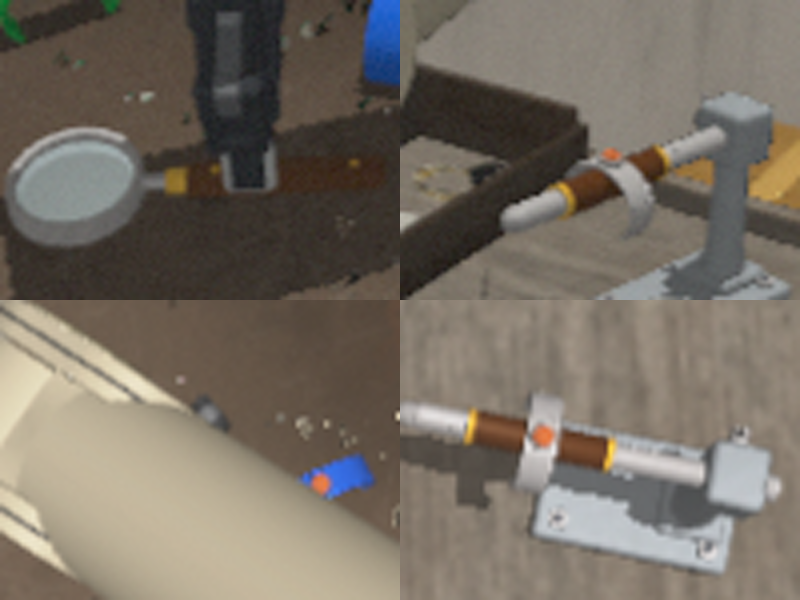

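The composite shows three things. The cuff hangs square on the sleeve with the stone on top at top (415.4,233.5). The fingers stand astride the handle at scene (252,363), and the lens is clear of the hand. I'll feel down now.

carry_out:
  commands:
    - [[0, 0, 0.15, 0, 0, 0], [0, 0, 0.15, 0, 0, 0], [0, 0, 0.08, 0, 0, 0], [0, 0, 0, 0, 0, 0], [0, 0, 0, 0, 0, 0]]

```text
clock: 19.18
position: [0.4583, 0.335, -0.0305]
ee_rot: [0.942, 0.334, -0.0, 0.0]
ft_force: [0.7, -0.6, -1.3]
grip_width: 0.402
grasp_force: 0.0
```

carry_out:
  commands:
    - [[0, 0, 0.05, 0, 0, 0], [0, 0, 0.04, 0, 0, 0], [0, 0, 0, 0, 0, 0], [0, 0, 0, 0, 0, 0]]

```text
clock: 19.52
position: [0.4585, 0.335, -0.0338]
ee_rot: [0.942, 0.334, -0.0, 0.0]
ft_force: [0.6, 0.1, 0.2]
grip_width: 0.401
grasp_force: 0.0
```

carry_out:
  commands:
    - [[0, 0, 0.05, 0, 0, 0], [0, 0, 0, 0, 0, 0], [0, 0, 0, 0, 0, 0]]

```text
clock: 19.77
position: [0.4588, 0.3352, -0.0355]
ee_rot: [0.942, 0.334, 0.0, 0.0]
ft_force: [-0.4, 0.4, 2.9]
grip_width: 0.399
grasp_force: 1.7
```

```bash
python3 -c "
from h import *
go([.458,.3353,-.034],-50.8)
o=get_obs();R=Ro.from_quat(o['ee_rot']).as_matrix();p=o['position']
im=camera('scene')
q=proj('scene',p+R@[0,-.022,-.042]);print(q, proj('scene',p+R@[0,-.022,-.037]));u,v=q.round().astype(int);print(u,v);print(im[v-12:v+9,u-9:u+10].mean(2).astype(int))
"
```

```text
pos [ 0.459  0.335 -0.036] ydeg -50.9470537421764 q [-0.195  0.537 -0.63   1.803  0.387  0.927 -1.884] F [-0.389  0.35   2.949] w 0.3990815038661712 1.6528085991740227 t 19.7667
shift units [-0.014 -0.013 -0.039] shift after turn [-0.014 -0.013 -0.039] turn units [ 0.002 -0.005 -0.025]
[253.04  372.917] [253.237 374.911]
253 373
[[ 36  40  36  41  37  40  33  40  28  38  42  38  38  37  37  38  47  42
   42]
 [ 38  32  42  38  35  33  38  39  36  41  38  39  37  31  46  44  41  47
   40]
 [ 39  38  41  39  42  43  48  43  43  47  42  40  36  39  41  45  41  41
   46]
 [ 40  41  49  46  48  46  44  42  43  43  41  39  36  31  52  52  45  46
   46]
 [ 44  35  38  41  42  46  41  43  43  41  38  35  37  36  77  68  44  42
   41]
 [ 35  33  38  37  42  40  40  42  39  37  36  35  36  46  89  73  45  48
   45]
 [ 40  40  59  69  53  36  38  44  36  42  37  34  59  89 104  74  46  43
   48]
 [ 39  41  87  94  65  40  39  37  43  36  39  43  67 104 112  81  44  45
   46]
 [ 40  44  85  96  64  39  37  37  35  43  43  38  62 101 113  84  54  47
   52]
 [ 43  40  81 104  75  38  34  36  38  3
[... 232 characters left out ...]
  39  39  36  39  39  36  95 111  88  57  48
   47]
 [ 48  46  61 102  89  52  35  37  37  38  41  43  40  93 113  86  60  47
   50]
 [ 47  47  51  79  79  55  45  49  51  48  63  66  65  90  97  73  54  57
   51]
 [ 50  51  49  56  68  62  60  63  59  60  56  62  59  65  63  54  50  52
   49]
 [ 47  51  45  49  51  49  55  53  57  46  48  48  53  52  54  51  49  55
   53]
 [ 49  46  49  45  48  48  48  47  45  47  45  49  48  44  48  50  48  53
   51]
 [ 50  44  51  52  45  47  48  52  47  53  50  43  46  45  45  51  53  50
   49]
 [ 48  46  52  48  51  48  52  51  51  48  48  46  46  46  46  48  52  50
   50]
 [ 42  50  47  54  53  49  51  51  46  48  46  50  45  49  48  50  52  49
   46]]
```

The tips just touch the bench at z = −0.0355. I'll rise 4 mm and close.

carry_out:
  commands:
    - [[-0.01, -0.01, -0.1, 0, 0, 0], [0, 0, 0, 0, 0, 0]]

```text
clock: 19.98
position: [0.458, 0.3353, -0.0313]
ee_rot: [0.942, 0.334, 0.0, -0.0]
ft_force: [-0.2, 0.8, -0.2]
grip_width: 0.399
grasp_force: 0.0
```

carry_out:
  commands:
    - [[0, 0, 0, 0, 0, 0], [0, 0, 0, 0, 0, 0], [0, 0, 0, 0, 0, 0], [0, 0, 0, 0, 0, 0], [0, 0, 0, 0, 0, 0], [0, 0, 0, 0, 0, 0]]
  hand: 1
  force: 60

```text
clock: 20.48
position: [0.458, 0.3352, -0.0316]
ee_rot: [0.942, 0.334, 0.0, 0.0]
ft_force: [-0.7, -1.1, 4.6]
grip_width: 0.141
grasp_force: 59.9
```

carry_out:
  commands:
    - [[0, 0, -0.1, 0, 0, 0], [0, 0, -0.2, 0, 0, 0], [0, 0, -0.3, 0, 0, 0], [0, 0, -0.3, 0, 0, 0], [0, 0, -0.3, 0, 0, 0], [0, 0, 0, 0, 0, 0], [0, 0, 0, 0, 0, 0]]

```text
clock: 21.07
position: [0.4586, 0.3354, 0.0173]
ee_rot: [0.943, 0.334, 0.001, -0.0]
ft_force: [0.1, 0.3, -2.2]
grip_width: 0.143
grasp_force: 59.2
```

The magnifier is gripped (force 59 N) and lifted. I now carry it high over everything to the stake.

carry_out:
  commands:
    - [[0, 0, -0.3, 0, 0, 0], [0, 0, -0.5, 0, 0, 0], [0, 0, -0.5, 0, 0, 0], [0, 0, -0.5, 0, 0, 0], [0, 0, -0.5, 0, 0, 0], [0, 0, -0.5, 0, 0, 0], [0, 0, -0.5, 0, 0, 0], [0, 0, -0.5, 0, 0, 0], [0, 0, -0.5, 0, 0, 0], [0, 0, -0.5, 0, 0, 0], [0, 0, -0.3, 0, 0, 0]]

```text
clock: 21.98
position: [0.458, 0.3355, 0.2225]
ee_rot: [0.942, 0.334, 0.001, -0.0]
ft_force: [0.2, 1.0, -0.1]
grip_width: 0.139
grasp_force: 59.2
```

carry_out:
  commands:
    - [[-0.15, 0.2, 0, 0, 0, 0], [-0.3, 0.4, 0, 0, 0, 0], [-0.36, 0.46, 0, 0, 0, 0], [-0.36, 0.46, 0, 0, 0, 0], [-0.36, 0.46, 0, 0, 0, 0], [-0.36, 0.46, 0, 0, 0, 0], [-0.36, 0.46, 0, 0, 0, 0], [-0.36, 0.46, 0, 0, 0, 0], [-0.36, 0.46, 0, 0, 0, 0], [-0.36, 0.46, 0, 0, 0, 0], [-0.36, 0.46, 0, 0, 0, 0], [-0.36, 0.46, 0, 0, 0, 0], [-0.36, 0.46, 0, 0, 0, 0], [-0.36, 0.46, 0, 0, 0, 0], [-0.36, 0.46, 0, 0, 0, 0], [-0.36, 0.46, 0, 0, 0, 0], [-0.36, 0.46, 0, 0, 0, 0], [-0.36, 0.46, 0, 0, 0, 0], [-0.36, 0.46, 0, 0, 0, 0], [-0.3, 0.4, 0, 0, 0, 0]]

```text
clock: 23.65
position: [0.4654, -0.1142, 0.2189]
ee_rot: [0.943, 0.333, -0.001, -0.0]
ft_force: [0.5, -0.5, 0.4]
grip_width: 0.145
grasp_force: 59.2
```

carry_out:
  commands:
    - [[0, 0, 0, 0, 0, 0.3], [0, 0, 0, 0, 0, 0.58], [0, 0, 0, 0, 0, 0.58], [0, 0, 0, 0, 0, 0.58], [0, 0, 0, 0, 0, 0.58], [0, 0, 0, 0, 0, 0.58], [0, 0, 0, 0, 0, 0.58], [0, 0, 0, 0, 0, 0.58], [0, 0, 0, 0, 0, 0.58], [0, 0, 0, 0, 0, 0.58], [0, 0, 0, 0, 0, 0.58], [0, 0, 0, 0, 0, 0.58], [0, 0, 0, 0, 0, 0.58], [0, 0, 0, 0, 0, 0.58], [0, 0, 0, 0, 0, 0.58], [0, 0, 0, 0, 0, 0.5], [0, 0, 0, 0, 0, 0.3], [0, 0, 0, 0, 0, 0], [0, 0, 0, 0, 0, 0], [0, 0, 0, 0, 0, 0]]

```text
clock: 25.32
position: [0.4663, -0.1122, 0.2196]
ee_rot: [0.99, -0.141, -0.0, -0.0]
ft_force: [0.6, -1.1, -0.8]
grip_width: 0.136
grasp_force: 59.2
```

```bash
python3 -c "
from h import *
X=tri((415.35,233.5),(352.5,193));print('stone',X,atz('top',(415.35,233.5),.146))
go([.4675,-.1165,.1354],-103)
o=get_obs();p=o['position'];R=Ro.from_quat(o['ee_rot']).as_matrix()
L=p+[0,0,.0316]+.08*R[:,0]*np.sign(R[0,0]);print('lens exp',L,R[:,0])
s=camera('scene');t=camera('top');cv2.imwrite('pics/f_s.png',s[:,:,::-1]);cv2.imwrite('pics/f_t.png',t[:,:,::-1])
for n,im in(('scene',s),('top',t)):
  u,v=proj(n,L).round().astype(int);print(n,u,v);print(im[v-22:v+23:2,u-24:u+25:2].mean(2).astype(int))
"
```

```text
stone [ 0.54514902 -0.13359047  0.14498867] [ 0.54526963 -0.13327136  0.146     ]
pos [ 0.466 -0.112  0.22 ] ydeg -106.22733228340317 q [ 0.468  0.016 -0.328  1.779  0.005  1.348 -1.716] F [ 0.612 -1.097 -0.812] w 0.13647850624192212 59.197397232055664 t 25.3167
shift units [0.062 0.093 2.105] shift after turn [0.054 0.097 2.105] turn units [ 0.001  0.009 -0.538]
lens exp [ 0.543 -0.135  0.251] [ 0.96  -0.279 -0.001]
scene 355 152
[[131 130 131 130 129 128 131 131 133 131 129 134 130 127 128  73  44  43
   40  37  36  40  37  34  41]
 [134 128 134 128 127 131 132 131 131 128 129 129 130 127 121  91  31  38
   42  38  39  38  38  40  35]
 [133 130 130 131 119 129 129 129 131 128 130 128 132 128 116 120  73  38
   34  39  37  31  35  30  36]
 [131 130 130 129 127 128 130 128 128 128 130 136 122 125 126 123 116  34
   39  37  37  37  39  97  36]
 [133 131 130 130 128 124 128 129 129 143 113 123 125 127 126 123 123  73
   37  37  33  39  39  93  41]
 [131 131 129 129 127 124 127 128 115 121 128 129 128 129 126 125 120  79
   35  40  37  40  39  37  36]
 [131 129 129 128 132 123 114 119 1
[... 3478 characters left out ...]
67  65  66 117  99 213 219 195 187 220
  220 205 218 218 220 219 219]
 [ 84  81  77  75  71  70 107 102  65  64  66 117  99 216 219 184 204 220
  220 207 214 215 216 215 216]
 [ 83  81  78  78  79  76 109 100  66  66  73 115 100 216 219 169 205 220
  221 204 210 210 211 211 213]
 [ 67  80  79  81  81  78 109  92  65  65  86 108 107 217 220 148 206 220
  220 204 208 209 208 208 208]
 [ 51  73  76  64  53  78 108  96  66  68 100 102 119 217 220 148 208 220
  221 213 215 218 217 216 215]
 [ 75  77  70  64  54  82 109 100  66  69 115 101 131 219 219 131 210 220
  210 211 212 215 215 215 216]
 [ 75  76  77  75  54  76 110 100  68  80 111 101 161 220 221 124 215 221
  206 209 210 214 214 214 215]]
```

```bash
cat > fit.py <<'E'
from h import *
from scipy.optimize import minimize
a=cv2.imread('pics/f_s.png').astype(int);b=cv2.imread('pics/scene0.png').astype(int)
p=np.array([.4663,-.1122,.2196]);x=np.array([.96,-.279,0]);y=np.array([.279,.96,0]);z=np.array([0,0,1.])
L=p+[0,0,.0316]+.08*x
x0,y0,x1,y1=336,136,366,164;S=8
m=(np.abs(a-b).max(2)>22).astype(float)[y0:y1,x0:x1]
k,l,st,c=cv2.connectedComponentsWithStats(m.astype('uint8'))
print('\n'.join(''.join('#' if q else '.' for q in r) for r in m))
th=np.linspace(0,2*np.pi,60,endpoint=False)
def sil(q):
    dl,dz,pi,ro,da=q;R=Ro.from_rotvec(pi*y+ro*x).as_matrix();g=p+[0,0,.0376]
    pts=np.array([g+R@((.08+dl)*x+da*y+.03*(np.cos(t)*x+np.sin(t)*y)+h*z)+[0,0,dz] for t in th for h in(-.006,.006)])
    uv=np.array([proj('scene',v) for v in pts]);hull=cv2.convexHull(((uv-[x0,y0]+.5)*S).astype(np.float32)).astype(np.int32)
    im=np.zeros(((y1-y0)*S,(x1-x0)*S),np.uint8);cv2.fillPoly(im,[hull],1);return cv2.resize(im.astype(np.float32),(x1-x0,y1-y0),interpolation=cv2.INTER_AREA)
ys,xs=np.mgrid[:y1-y0,:x1-x0];
# fill interior of observed mask columnwise (clear lens)
f=np.zeros_like(m)
for j in range(m.shape[1]):
    r=np.flatnonzero(m[:,j]);
    if len(r):f[r[0]:r[-1]+1,j]=1
W=(xs<26)
cost=lambda q:(np.abs(sil(q)-f)*W).sum()+((q/np.array([.003,.003,.06,.06,.004]))**2).sum()*.3
best=min((minimize(cost,np.array([0,dz,pi,0,0.]),method='Nelder-Mead',options=dict(initial_simplex=np.array([[0,dz,pi,0,0]]+[list(np.array([0,dz,pi,0,0])+e) for e in np.diag([.002,.002,.04,.05,.003])]),maxiter=400)) for dz in(-.003,.003) for pi in(-.05,0,.05)),key=lambda r:r.fun)
print('nominal',cost(np.zeros(5)),'best',best.fun,best.x,'deg',np.degrees(best.x[2:4]))
for pi in(-.08,-.04,0,.04,.08):print(pi,cost(np.array([0,0,pi,0,0])))
E
python3 fit.py
```

```text
............................##
............................##
.............................#
.............................#
.............................#
..............................
..............................
..............................
..............########.##.#...
.............###......###.....
..........#...############.###
........#..##################.
.......#.#####################
.......##.###..........#######
.......####.....#.......#####.
.......#######..#.............
........##############...###..
.........####################.
..........####################
..............##############..
..............................
..............................
..............................
..............................
..............................
..............................
..............................
..............................
nominal 37.046875 best 20.07073234301369 [ 0.00035964  0.0037419   0.04601863  0.03578775 -0.00188307] deg [2.6366735  2.05048687]
-0.08 107.76770833333333
-0.04 57.74270833333333
0 37.046875
0.04 55.93020833333333
0.08 101.15833333333333
```

The frame's silhouette fits the nominal held pose: lens height as expected, tilt about zero. Now I centre it over the stone and lower it.

carry_out:
  commands:
    - [[0.04, -0.05, 0.2, 0, 0, 0], [0, 0, 0.3, 0, 0, 0], [0, 0, 0.3, 0, 0, 0], [0, 0, 0.3, 0, 0, 0], [0, 0, 0.3, 0, 0, 0], [0, 0, 0.3, 0, 0, 0], [0, 0, 0.2, 0, 0, 0], [0, 0, 0.1, 0, 0, 0], [0, 0, 0.05, 0, 0, 0], [0, 0, 0, 0, 0, 0], [0, 0, 0, 0, 0, 0], [0, 0, 0, 0, 0, 0], [0, 0, 0, 0, 0, 0]]

```text
clock: 26.5
position: [0.4692, -0.1106, 0.1387]
ee_rot: [0.99, -0.142, 0.001, 0.0]
ft_force: [0.4, -0.5, -0.6]
grip_width: 0.14
grasp_force: 59.2
```

```bash
python3 -c "
from h import *
o=get_obs();p=o['position'];R=Ro.from_quat(o['ee_rot']).as_matrix()
L=p+[0,0,.0316]+.08*R[:,0];d=np.array([.5452,-.1334,.167])-L
print('lens',L,'err mm',d*1e3,'tool units',R.T@d/.04,'tilt',np.degrees(np.arccos(-R[2,2])),o['clock'],o['grasp_force'],o['ft_force'])
s=camera('scene');print(stone(s,(335,180,372,206)))
"
```

```text
lens [ 0.5460389  -0.13302902  0.17041913] err mm [-0.8388973  -0.37098243 -3.41912655] tool units [-0.01762013  0.01477501  0.08546114] tilt 0.05881389844372922 26.5 59.1916161775589 [ 0.35349971 -0.45263726 -0.63314278]
[(6, array([352.5, 193.5])), (34, array([362.08823529, 195.41176471])), (6, array([344.83333333, 204.        ]))]
```

carry_out:
  commands:
    - [[-0.02, 0.01, 0.08, 0, 0, 0], [0, 0, 0, 0, 0, 0], [0, 0, 0, 0, 0, 0], [0, 0, 0, 0, 0, 0], [0, 0, 0, 0, 0, 0], [0, 0, 0, 0, 0, 0], [0, 0, 0, 0, 0, 0], [0, 0, 0, 0, 0, 0]]

```text
clock: 27.22
position: [0.4681, -0.1107, 0.135]
ee_rot: [0.99, -0.142, 0.0, 0.0]
ft_force: [0.4, -0.2, -0.9]
grip_width: 0.138
grasp_force: 59.2
```

```bash
python3 -c "
from h import *
o=get_obs();p=o['position'];R=Ro.from_quat(o['ee_rot']).as_matrix()
L=p+[0,0,.0316]+.08*R[:,0];print('err mm',(np.array([.5452,-.1334,.167])-L)*1e3,o['ft_force'],abs(o['joint_velocities']).max())
a=camera('scene').astype(int);b=cv2.imread('pics/scene0.png')[:,:,::-1].astype(int)
u,v=proj('scene',L+[0,0,.006]);print('frame mid exp',u,v,'stone',proj('scene',[.5452,-.1334,.147]))
m=(np.abs(a-b).max(2)>22)[165:215,335:380]
print('\n'.join(str(165+i)+' '+''.join('#' if q else '.' for q in r) for i,r in enumerate(m)))
"
```

```text
err mm [ 0.34171412 -0.29179682  0.35870267] [ 0.3505942  -0.18897824 -0.89801471] 0.0028739866633021665
frame mid exp 352.892514156224 182.79783304712927 stone [352.34667901 192.26464165]
165 .....................########################
166 ......................#######################
167 ......................#######################
168 .......................######################
169 .......................######################
170 ........................#####################
171 ........................#####################
172 .........................####################
173 .........................####################
174 ..........................###################
175 ..........................###################
176 ...............######......##################
177 .........##.##........#....##################
178 ........#..###.......#####..#################
179 .......#.#.#############..##..###############
180 .......#.#####################...############
181 ......########.......##########...###########
182 ......#####..#.###.......#####....###########
183 ......#
[... 888 characters left out ...]

201 .........#####.....#########.................
202 ..........#.........########.................
203 .....................#######.................
204 ........................#####................
205 ..........................###................
206 .......................#.....................
207 .......................#.....................
208 ...........................#.................
209 .........................##..................
210 .......................#..#..................
211 ........................###..................
212 .......................##....................
213 .............................................
214 .............................................
```

The frame shows at scene u 341–365 and v 176–189, centred on (353,182.5) against (352.9,182.8) expected. There is a clear gap above the stone at (352,193), and the arm is still. Handing in.

```bash
python3 -c "
from workcell import hand_in
print(hand_in())"
```

```text
the job is handed in; nothing more can be done
None
```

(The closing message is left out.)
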